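# Proof-pull the toe eyelet of a sandal sole

## Task

Proof-test the toe eyelet of the sandal sole with the dark grey top: put its brass eyelet over the upright pin of the bench pull tester, right down on the pin's collar with the sole level and in line with the tester (heel pointing away from the green housing), then draw the sole straight back against the spring until the red pointer stands level with the yellow marker. Never let the pointer run into the red field of the scale, do not shift the marker, and leave everything else on the bench where it is. Finish while holding the sole there under load in the gripper: do not let go or put anything down.

Things in the scene. Friction and masses are not known exactly. Their poses are not given: they have to be found in the camera images.
- sole: the sole to test: flat rigid sandal sole 240 x 88 x 12 mm, white edge, dark grey top, brass eyelet near the toe, about 0.17 kg. Origin on the underside at the middle of the waist, x to the toe (toe end +140 mm, heel end -100 mm), z up. From x = -30 to +30 mm its sides are straight and parallel, 54 mm apart: grip there. Starts flat on the bench, top up, on either side of the tester
- sole_eye (a point): centre of the eyelet's through hole (diameter 16 mm) at the underside of the sole, 95 mm from the sole's origin towards the toe, on its middle line
- tester: bench pull tester, fixed: grey base plate 300 x 92 x 8 mm (x -185 to +115 mm), at its rear a green spring housing 66 mm wide, top 52 mm above the bench, x -2 to +110 mm, white scale on top. Two rods from its front carry the draw head. Origin on the bench; x points from the pin to the housing, z up. Pull is along -x. The scale's red field begins at 66 mm of travel
- drawhead: sliding dark steel head with an upright pin, diameter 8 mm, rounded top 24 mm above its collar. Origin at the pin's foot, on top of the collar (diameter 28 mm), 30 mm above the bench, at rest at x = -65 mm of the tester, axes parallel to the tester's. Block 48 mm wide, from 15 mm in front of the pin to 35 mm behind it, 4 mm lower than the collar. Housing front 63 mm behind the pin at rest
- carriage (a joint): travel in m of draw head, rods and pointer out of the housing (along -x of the tester): 0 at rest, stop at 0.078. A spring pulls it back with 4 N at rest plus 0.2 N per mm (10 N at 30 mm, 15 N at 55 mm)
- marker (a joint): setting in m of the yellow marker: the travel of the carriage at which the red pointer is exactly level with the middle of the marker (set anew each time, 0.030 to 0.055)
- pointer (a point): red pointer on top of the scale, a bar 4 mm wide that lies across the scale and moves with the draw head; this point is near its tip, 56 mm above the bench
- marker_tip (a point): end of the yellow marker tab that faces the pointer; tab 10 mm wide along the scale, this point at the middle of that width, 56 mm above the bench
- other_sole: the untested sandal sole with the tan top and no eyelet, same outline and size as the sole under test (240 x 88 x 12 mm); origin under the middle of its waist
- glue_tub: blue round glue tub, diameter 84 mm, 70 mm high; origin at the centre of its underside
- whetstone: two-tone grey whetstone block, 200 x 65 x 45 mm; origin at the centre of its underside, x along its length
- hammer: hammer lying flat, 230 mm long; x along its handle towards the head
- glue_brush: glue brush lying flat; x along its handle towards the bristles
- tape_roll: roll of masking tape lying flat, diameter 92 mm, 24 mm high; origin at the centre of its underside
- pink_basket: pink plastic basket, 110 x 100 x 110 mm; origin at the centre of its underside
- heel_block: white moulded heel block standing up, about 56 x 49 x 45 mm; origin at its underside

How it is judged:
On the way:
1. the eyelet is over the pin, sole level on the collar and in line with the tester (horizontal distance between sole_eye and drawhead below 0.008 m and z of sole_eye in the frame of drawhead between -0.004 and 0.006 m and angle between sole's own z axis and vertical below 0.15 rad and angle between the x axis of sole and the x axis of drawhead, either way round below 0.3 rad), for 0.2 s.
At the end, for the whole second after the job is handed in: Eyelet on the pin (within 8 mm of its axis, underside within 6 mm of the collar), sole level to 0.15 rad, in line to 0.3 rad; pointer at rest within 5 mm of the marker's middle; fingers hold the sole, which alone pulls the pin (over 5 N), gripper clear of the draw head (all of step 1 and x of pointer in the frame of marker_tip between -0.005 and 0.005 m and velocity of joint carriage between -0.01 and 0.01 m/s and contact force between sole and drawhead above 5 N and contact force between the fingers and sole above 5 N and contact force between each of the arm, the fingers and drawhead below 0.5 N); the arm keeps its last pose, push and grip.
It fails at once if the pointer runs into the red overload field (value of joint carriage above 0.066 m).
It fails at once if the yellow marker is shifted (distance of marker_tip from where it was at the start of the episode above 0.004 m).
It fails at once if something else on the bench is pushed away (distance of any of other_sole, glue_tub, whetstone, hammer, glue_brush, tape_roll, pink_basket, heel_block from where it was at the start of the episode above 0.02 m).
It also fails if it takes over 51 s, if anything falls off the work surface, if the arm or the gripper's body presses on something with over 40 N, if the wrist force passes 120 N, or if a joint passes its speed limit or range.

## Robot

A 6-joint arm with a two-finger parallel gripper is mounted at the origin on the work surface. World frame = base frame: x ahead of the robot, y to its left, z up, the work surface at z = 0. Lengths are in m, angles in rad, forces in N, time in s.
With the tool pointing down it reaches from about 0.225 to 0.875 m from the base axis. Payload 3.4 kg.
Tool frame: the origin (TCP) lies where the fingers leave the gripper's body, on its centre line; the fingertips stand 73 mm ahead of it and the grasp point (between the pads) lies 54 mm ahead of it (manip.pinch_z is the distance from the TCP to the grasp point, in m); z points along the fingers, y is the line along which they close (so a half turn about z gives the same grasp; the last joint's range is limited). The gripper opens to 85 mm and grips with 20 to 120 N. Pads are 22 mm wide; open, the fingers measure 114 mm over their backs; the gripper's body (76 mm by 85 mm) begins 54 mm behind the grasp point. The pads swing forward as they close: fully open they stand 13 mm farther back than shut.
Start: joints at [1.176, 0.276, 1.505, -0, 1.361, -0.121], TCP at [0.155, 0.554, 0.304] pointing down, gripper open.
Joint ranges: [-2.89, 2.89], [-0.75, 2.08], [0.22, 2.7], [-1.18, 4.32], [0.11, 2.71], [-2.7, 2.7]. Speed limits (rad/s): [2.57, 2.57, 3.14, 3.14, 3.14, 3.14].

## Interface

Orientations are given as a unit quaternion [w, x, y, z].
In Python, from rig import readout, imaging, manip gives the robot as it stands. The module is installed in compiled form; this text tells all that it offers.
- The arm moves only by the tool servo_tool, never from a script. Its argument "moves" is a list of rows, each an object with "dp": the shift along the tool's x, y, z in units of 0.2 m (1.0 is 0.2 m), a list of three; "delta_rot": the turn, a rotation vector about the tool's x, y, z in units of 0.1 rad (1.0 is 0.1 rad), a list of three; "fingers": the opening, from 0 (shut) to 1 (fully open). In form: [{"dp": [dx, dy, dz], "delta_rot": [wx, wy, wz], "fingers": fingers}, ...]. A call has 1 to 5 rows; each row shifts and turns the commanded pose from where the row before left it, along the tool's axes as they then stand; what a row does not reach is not made up. A row lasts 1/10 s, in which the tool goes at most 50 mm and 8.59 degrees, less where a joint would pass 70% of its speed; a pose out of reach is approached as far as the arm can. A call with a number of a shift or a turn outside -1 to 1 is refused whole. A call with a gripper value outside its range is refused whole. The fingers move at their own pace and stop on an object; "force" is the grip in N (left out, the last holds). Time passes only in rows, so rows that do not move let the fingers close. It gives the time, the measured TCP pose, the force, the opening and the grip force at its end, in the units of the state.
- readout.get_state(): the state, without advancing time (a new reading comes with each control period).
- imaging.get_image(name): name is "scene" or "top" or "wrist"; returns (picture, depth): 384x512x3 uint8, red, green, blue; 384x512 float32, m along the optical axis (not along the pixel's ray), 0 where there is no reading.
- imaging.calibration(name): a dict with "intrinsics" (3x3 intrinsics, pixels), "R" (3x3) and "t" (3): a world point X has camera coordinates R X + t; the wrist camera has in their place "hand_eye" (4x4, takes a point from camera to tool coordinates, whose origin is the TCP and whose axes are the flange's). Camera axes: x right, y down, z forward; pixel columns grow to the right and rows downward; lengths in m; the calibration is good to about 2 mm. A picture is of the moment at which its call begins: read the wrist's pose just before it. calibration takes no time and is no camera call.
- manip.sign_off(): hands the job in; it is judged then, once.
The state is a dict: "clock": time; "qpos": joint angles; "qd": joint speeds; "effort": joint torques, N m; "position": TCP position; "ee_rot": TCP orientation; "contact_force": force on the tool from outside, world axes, zero at the start; "moment": the same for the moment, N m; "width": finger opening in m; "gripper_force": force on a finger pad.
Only numpy, scipy, OpenCV 4.12 (cv2) and the standard library are available. Lean on these libraries where they do the work, as an engineer would, in place of code of your own. Each camera call takes 0.05 s, during which the arm holds its last target. There are 200 camera calls.

## Working session

There is one attempt and no reset: what is moved stays moved. The work goes in short steps, Python scripts to look and compute and a tool call to move; the robot and the scene stay as the last step left them, time stands still between calls to the robot, and variables do not carry over. Pictures are saved under pics/ and viewed, at most 10 in all, crops included, and the job is handed in when it is done.

Besides the shell and the picture viewer there is one more tool, called after ">>>" as name([rows], argument=value, ...), one row to a line, values as JSON. servo_tool: Moves the arm, as the interface text tells. Its arguments: {"type":"object","properties":{"moves":{"type":"array"},"force":{"type":"number"}},"required":["moves"]}

```bash
mkdir -p pics; cat > h.py <<'E'
import numpy as np, cv2
from rig import readout, imaging, manip
from scipy.spatial.transform import Rotation as Rn
def pose():
    s=readout.get_state(); q=np.array(s["ee_rot"]); T=np.eye(4)
    T[:3,:3]=Rn.from_quat(q[[1,2,3,0]]).as_matrix(); T[:3,3]=s["position"]; return T
def cam(name):
    T=pose() if name=="wrist" else None
    im,d=imaging.get_image(name); c=imaging.calibration(name)
    if name=="wrist": W=T@np.array(c["hand_eye"])
    else:
        W=np.eye(4); R=np.array(c["R"]); W[:3,:3]=R.T; W[:3,3]=-R.T@np.array(c["t"])
    K=np.array(c["intrinsics"]); v,u=np.mgrid[0:384,0:512]
    P=np.stack([(u-K[0,2])/K[0,0]*d,(v-K[1,2])/K[1,1]*d,d],-1)@W[:3,:3].T+W[:3,3]
    P[d==0]=np.nan
    return im,d,P,K,W
E
python3 - <<'E'
from h import *
ims=[]
for n in("top","scene"):
    im,d,P,K,W=cam(n); np.savez(f"{n}.npz",im=im,P=P,K=K,W=W)
    cv2.imwrite(f"pics/{n}0.png",im[...,::-1]); print(n,W.round(3).tolist(),K[0,0])
print(readout.get_state())
E
```

```text
top [[0.022, -0.997, 0.078, 0.474], [-1.0, -0.022, -0.001, -0.025], [0.002, -0.078, -0.997, 1.322], [0.0, 0.0, 0.0, 1.0]] 384.8695735906954
scene [[-0.109, 0.64, -0.761, 1.765], [0.994, 0.056, -0.095, 0.121], [-0.018, -0.766, -0.642, 1.055], [0.0, 0.0, 0.0, 1.0]] 477.19662141304997
{'clock': 0.1, 'qpos': array([ 1.17600212e+00,  2.76538004e-01,  1.50603931e+00, -2.65515976e-05,
        1.36071900e+00, -1.21014985e-01]), 'qd': array([-0.00037514, -0.00124595, -0.0019147 , -0.00242328, -0.00022606,
        0.00070053]), 'effort': array([ 1.10321900e-03, -4.17699909e+01, -2.46406692e+01, -1.75193850e-04,
        5.69165408e-03, -3.49540403e-05]), 'position': array([0.15534076, 0.55323355, 0.3031095 ]), 'ee_rot': array([-2.04711207e-04,  1.36459684e-01,  9.90645259e-01, -8.26967733e-04]), 'contact_force': array([-0.2216529 ,  0.14886696,  0.1287707 ]), 'moment': array([0.01745323, 0.03083612, 0.05298227]), 'gripper_force': 0.0, 'width': 0.08520909850189565}
```

View pics/top0.png

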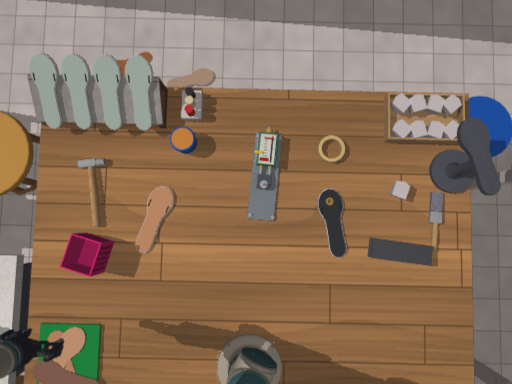

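View pics/scene0.png

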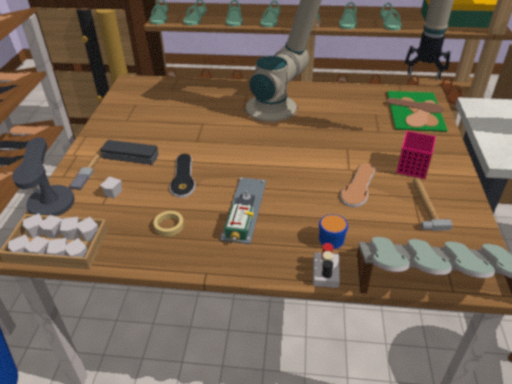

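The top view shows the grey sole at about (333,222) with its eyelet at (330,201). The tester is at (265,175), with the pin near (264,184) and the housing up the picture. I'll measure these coarsely first.

```bash
python3 - <<'E'
from h import *
z=np.load("top.npz"); im,P=z["im"],z["P"]
print("bench z",np.nanmedian(P[270:300,200:300,2]))
for (u,v) in [(330,201),(333,222),(339,250),(264,184),(267,140),(263,215),(262,175)]: print(u,v,P[v,u].round(3))
sub=np.zeros(im.shape[:2],bool); sub[180:265,305:360]=1
m=sub&(P[...,2]>0.006)
pts=P[m][:,:2]; c,s,a=cv2.minAreaRect(pts.astype(np.float32)); print("sole",m.sum(),c,s,a)
mu=pts.mean(0); w,V=np.linalg.eigh(np.cov((pts-mu).T)); print(mu,V[:,1],np.sqrt(w))
# tester base: grey plate
sub[:]=0; sub[120:230,235:300]=1
m=sub&(P[...,2]>0.004); pts=P[m][:,:2]; print("tester",m.sum(),cv2.minAreaRect(pts.astype(np.float32)))
m=sub&(P[...,2]>0.045); pts=P[m][:,:2]; print("housing",m.sum(),cv2.minAreaRect(pts.astype(np.float32)))
E
```

```text
bench z -0.00033631075749540607
330 201 [ 0.557 -0.263 -0.001]
333 222 [ 0.485 -0.272  0.011]
339 250 [ 0.392 -0.292  0.014]
264 184 [ 0.606 -0.034  0.051]
267 140 [ 0.754 -0.041  0.054]
263 215 [ 0.504 -0.033  0.005]
262 175 [ 0.639 -0.027  0.026]
sole 1236 (0.48365676403045654, -0.27237749099731445) (0.1775333136320114, 0.27643486857414246) 89.24252319335938
[ 0.49235113 -0.2705533 ] [-0.98595789 -0.16699414] [0.02131678 0.06664125]
tester 2549 ((0.6460387110710144, -0.0441506952047348), (0.3789231777191162, 0.22098548710346222), 1.5667403936386108)
housing 670 ((0.6996183395385742, -0.036231622099876404), (0.07211527973413467, 0.18729135394096375), 85.4484634399414)
```

```bash
cat >> h.py <<'E'
def plan(target,phi_t,n=None):
    """rows (dp units, rz units) for a vertical tool; phi = world yaw of tool x (deg)"""
    T=pose(); phi=np.arctan2(T[1,0],T[0,0]); d=np.array(target)-T[:3,3]
    dphi=np.deg2rad(phi_t)-phi
    tilt=T[:3,:3].T@np.array([0,0,-1]);print("tcp",T[:3,3].round(4),"phi",np.rad2deg(phi).round(2),"toolz err",tilt.round(4),"d",d.round(4))
    n=n or int(max(np.ceil(np.linalg.norm(d)/.048),np.ceil(abs(dphi)/.098),1))
    for i in range(n):
        c,s=np.cos(phi),np.sin(phi); dd=d/n
        print([round(x,3) for x in((c*dd[0]+s*dd[1])/.2,(s*dd[0]-c*dd[1])/.2,-dd[2]/.2)],round(-dphi/n/.1,3)); phi+=dphi/n
E
python3 - <<'E'
from h import *
c=imaging.calibration("wrist");print(np.array(c["hand_eye"]).round(3).tolist(),c["intrinsics"][0])
plan([0.50,-0.10,0.36],9.6)
E
```

```text
[[0.0, -0.95, -0.311, 0.08], [1.0, 0.0, 0.0, 0.001], [-0.0, -0.311, 0.95, -0.069], [0.0, 0.0, 0.0, 1.0]] [289.9865741    0.         259.00512029]
tcp [0.1553 0.5532 0.3031] phi 164.31 toolz err [-2.0e-04  1.7e-03  1.0e+00] d [ 0.3447 -0.6532  0.0569]
[np.float64(-0.091), np.float64(-0.096), np.float64(-0.01)] 0.964
[np.float64(-0.1), np.float64(-0.086), np.float64(-0.01)] 0.964
[np.float64(-0.107), np.float64(-0.076), np.float64(-0.01)] 0.964
[np.float64(-0.114), np.float64(-0.066), np.float64(-0.01)] 0.964
[np.float64(-0.12), np.float64(-0.054), np.float64(-0.01)] 0.964
[np.float64(-0.125), np.float64(-0.043), np.float64(-0.01)] 0.964
[np.float64(-0.128), np.float64(-0.03), np.float64(-0.01)] 0.964
[np.float64(-0.131), np.float64(-0.018), np.float64(-0.01)] 0.964
[np.float64(-0.132), np.float64(-0.005), np.float64(-0.01)] 0.964
[np.float64(-0.132), np.float64(0.007), np.float64(-0.01)] 0.964
[np.float64(-0.13), np.float64(0.02), np.float64(-0.01)] 0.964
[np.float64(-0.128), np.float64(0.033), np.float64(-0.01)] 0.964
[np.float64(-0.124), np.float64(0.045), np.float64(-0.01)] 0.964
[
[... 269 characters left out ...]
4(-0.089), np.float64(0.097), np.float64(-0.01)] 0.964
[np.float64(-0.079), np.float64(0.105), np.float64(-0.01)] 0.964
[np.float64(-0.069), np.float64(0.112), np.float64(-0.01)] 0.964
[np.float64(-0.058), np.float64(0.119), np.float64(-0.01)] 0.964
[np.float64(-0.046), np.float64(0.124), np.float64(-0.01)] 0.964
[np.float64(-0.034), np.float64(0.127), np.float64(-0.01)] 0.964
[np.float64(-0.022), np.float64(0.13), np.float64(-0.01)] 0.964
[np.float64(-0.009), np.float64(0.132), np.float64(-0.01)] 0.964
[np.float64(0.004), np.float64(0.132), np.float64(-0.01)] 0.964
[np.float64(0.016), np.float64(0.131), np.float64(-0.01)] 0.964
[np.float64(0.029), np.float64(0.129), np.float64(-0.01)] 0.964
```

>>> servo_tool([
  {"dp": [-0.09, -0.095, -0.01], "delta_rot": [0, 0, 0.96], "fingers": 1},
  {"dp": [-0.1, -0.085, -0.01], "delta_rot": [0, 0, 0.96], "fingers": 1},
  {"dp": [-0.107, -0.076, -0.01], "delta_rot": [0, 0, 0.96], "fingers": 1},
  {"dp": [-0.114, -0.066, -0.01], "delta_rot": [0, 0, 0.96], "fingers": 1},
  {"dp": [-0.12, -0.054, -0.01], "delta_rot": [0, 0, 0.96], "fingers": 1},
])

```text
clock: 0.6
position: [0.2173, 0.4365, 0.3135]
ee_rot: [-0.0, 0.37, 0.929, -0.0]
contact_force: [0.2, -0.0, -0.1]
width: 0.0855
gripper_force: 0.0
```

>>> servo_tool([
  {"dp": [-0.125, -0.043, -0.01], "delta_rot": [0, 0, 0.96], "fingers": 1},
  {"dp": [-0.128, -0.03, -0.01], "delta_rot": [0, 0, 0.96], "fingers": 1},
  {"dp": [-0.131, -0.018, -0.01], "delta_rot": [0, 0, 0.96], "fingers": 1},
  {"dp": [-0.132, -0.005, -0.01], "delta_rot": [0, 0, 0.96], "fingers": 1},
  {"dp": [-0.132, 0.007, -0.01], "delta_rot": [0, 0, 0.96], "fingers": 1},
])

```text
clock: 1.1
position: [0.2792, 0.3199, 0.3237]
ee_rot: [-0.0, 0.58, 0.815, -0.0]
contact_force: [-0.0, -0.4, 0.0]
width: 0.0854
gripper_force: 0.0
```

>>> servo_tool([
  {"dp": [-0.13, 0.02, -0.01], "delta_rot": [0, 0, 0.96], "fingers": 1},
  {"dp": [-0.128, 0.033, -0.01], "delta_rot": [0, 0, 0.96], "fingers": 1},
  {"dp": [-0.124, 0.045, -0.01], "delta_rot": [0, 0, 0.96], "fingers": 1},
  {"dp": [-0.119, 0.056, -0.01], "delta_rot": [0, 0, 0.96], "fingers": 1},
  {"dp": [-0.113, 0.068, -0.01], "delta_rot": [0, 0, 0.96], "fingers": 1},
])

```text
clock: 1.6
position: [0.3414, 0.2038, 0.3337]
ee_rot: [-0.0, 0.757, 0.653, -0.0]
contact_force: [1.1, 0.7, 1.1]
width: 0.0853
gripper_force: 0.0
```

>>> servo_tool([
  {"dp": [-0.106, 0.078, -0.01], "delta_rot": [0, 0, 0.96], "fingers": 1},
  {"dp": [-0.098, 0.088, -0.01], "delta_rot": [0, 0, 0.96], "fingers": 1},
  {"dp": [-0.089, 0.097, -0.01], "delta_rot": [0, 0, 0.96], "fingers": 1},
  {"dp": [-0.079, 0.105, -0.01], "delta_rot": [0, 0, 0.96], "fingers": 1},
  {"dp": [-0.069, 0.112, -0.01], "delta_rot": [0, 0, 0.96], "fingers": 1},
])

```text
clock: 2.1
position: [0.4037, 0.0879, 0.3437]
ee_rot: [-0.0, 0.891, 0.455, -0.0]
contact_force: [0.0, 0.5, 0.8]
width: 0.0853
gripper_force: 0.0
```

>>> servo_tool([
  {"dp": [-0.058, 0.119, -0.01], "delta_rot": [0, 0, 0.96], "fingers": 1},
  {"dp": [-0.046, 0.124, -0.01], "delta_rot": [0, 0, 0.96], "fingers": 1},
  {"dp": [-0.034, 0.127, -0.01], "delta_rot": [0, 0, 0.96], "fingers": 1},
  {"dp": [-0.022, 0.13, -0.01], "delta_rot": [0, 0, 0.96], "fingers": 1},
  {"dp": [-0.009, 0.132, -0.01], "delta_rot": [0, 0, 0.96], "fingers": 1},
])

```text
clock: 2.6
position: [0.4664, -0.0283, 0.3536]
ee_rot: [-0.0, 0.973, 0.23, -0.0]
contact_force: [1.1, 1.3, 0.0]
width: 0.0858
gripper_force: 0.0
```

>>> servo_tool([
  {"dp": [0.004, 0.132, -0.01], "delta_rot": [0, 0, 0.96], "fingers": 1},
  {"dp": [0.016, 0.131, -0.01], "delta_rot": [0, 0, 0.96], "fingers": 1},
  {"dp": [0.029, 0.129, -0.01], "delta_rot": [0, 0, 0.96], "fingers": 1},
  {"dp": [0, 0, 0], "delta_rot": [0, 0, 0], "fingers": 0.8},
  {"dp": [0, 0, 0], "delta_rot": [0, 0, 0], "fingers": 0.8},
])

```text
clock: 3.1
position: [0.5038, -0.0971, 0.3592]
ee_rot: [-0.001, 0.996, 0.09, -0.001]
contact_force: [0.2, 0.1, -0.4]
width: 0.0686
gripper_force: 0.0
```

```bash
python3 - <<'E'
from h import *
print(pose().round(4).tolist(), readout.get_state()["qpos"].round(3))
im,d,P,K,W=cam("wrist"); np.savez("w1.npz",im=im,P=P,K=K,W=W)
cv2.imwrite("pics/w1.png",cv2.resize(im[...,::-1],(800,600)))
E
```

```text
[[0.9839, 0.1787, -0.0017, 0.5038], [0.1787, -0.9839, 0.0012, -0.0971], [-0.0015, -0.0015, -1.0, 0.3592], [0.0, 0.0, 0.0, 1.0]] [-3.260e-01  1.550e-01  1.529e+00  1.000e-03  1.459e+00  1.065e+00]
```

View pics/w1.png

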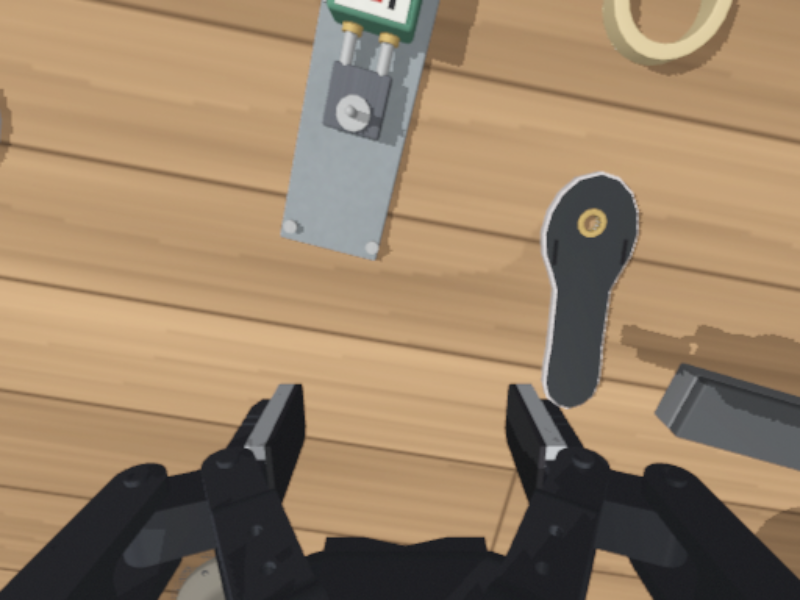

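The wrist view shows the eyelet at about (592,222) and the pin at (352,112). The plate's front corners are at (282,237) and (378,260), all in the 800-pixel picture. Next I'll compute the sole and tester poses from these.

```bash
cat >> h.py <<'E'
def ray(u,v,z,K,W):
    d=W[:3,:3]@np.array([(u-K[0,2])/K[0,0],(v-K[1,2])/K[1,1],1]); o=W[:3,3]
    return o+d*(z-o[2])/d[2]
E
python3 - <<'E'
from h import *
z=np.load("w1.npz"); im,P,K,W=z["im"],z["P"],z["K"],z["W"]
s=1.5625
print("bench",np.nanmedian(P[200:225,220:300,2]))
eye=ray(592/s,222/s,.012,K,W); pin=ray(352/s,112/s,.054,K,W); print("eye",eye,"pin",pin, P[int(112/s),int(352/s)])
a=ray(282/s,237/s,.008,K,W);b=ray(378/s,260/s,.008,K,W);print("front corners",a,b,np.linalg.norm(a-b))
n=b-a; print("tester yaw",np.rad2deg(np.arctan2(n[1],n[0]))+90, "pin to front mid",np.linalg.norm(((a+b)/2-pin)[:2]))
# sole: dark low-z pixels
hsv=cv2.cvtColor(im,cv2.COLOR_RGB2HSV)
m=((im.max(-1)<75)).astype(np.uint8); m[:100]=0; m[:,:330]=0; m[:,420:]=0; m[265:]=0
n,l,st,ce=cv2.connectedComponentsWithStats(m); i=1+np.argmax(st[1:,4]); print(st[i])
v,u=np.nonzero(l==i); X=np.array([ray(x,y,.012,K,W)[:2] for x,y in zip(u,v)])
eye2=eye[:2]
# symmetric axis via PCA and waist midline fit
mu=X.mean(0); w,V=np.linalg.eigh(np.cov((X-mu).T)); ax=V[:,1]*np.sign(V[0,1]); print("pca yaw",np.rad2deg(np.arctan2(ax[1],ax[0])))
t=(X-eye2)@ax; nn=(X-eye2)@np.array([-ax[1],ax[0]]); print("extent",t.min(),t.max())
ts=np.arange(-.12,-.066,.004); mid=[];
for q in ts:
    k=abs(t-q)<.002; mid.append((nn[k].max()+nn[k].min())/2)
print("width",nn[abs(t+.095)<.002].ptp() if hasattr(nn,'ptp') else np.ptp(nn[abs(t+.095)<.002]), np.round(mid,4))
p=np.polyfit(ts,mid,1); yaw=np.arctan2(ax[1],ax[0])+np.arctan(p[0]); print("waist yaw",np.rad2deg(yaw),"mid at eye",p[1])
dd=mu-0; e=eye2-mu; print("eye-centroid dir",np.rad2deg(np.arctan2(e[1],e[0])))
E
```

```text
bench -0.000944561800981375
eye [ 0.55801813 -0.25938337  0.012     ] pin [ 0.60759554 -0.0364444   0.054     ] [ 0.60834198 -0.03588569  0.05299728]
front corners [0.49286356 0.0178929  0.008     ] [ 0.48738745 -0.07339311  0.008     ] 0.09145010815265414
tester yaw -3.432975001357974 pin to front mid 0.11779133581996638
[ 350  113   57  147 5164]
pca yaw 9.924146989222933
extent -0.18857601318396108 0.039809702062834955
width 0.046992481365275965 [-0.0003 -0.0005 -0.0001 -0.0004 -0.0006 -0.0001  0.0004 -0.0006 -0.0001
 -0.0001  0.0001 -0.0001 -0.0002  0.0002]
waist yaw 10.440881716185096 mid at eye 0.0006865693645492785
eye-centroid dir 10.374032006180645
```

```bash
python3 - <<'E'
from h import *
plan([0.64,-0.05,0.26],-3.4)
E
```

```text
tcp [ 0.5035 -0.0966  0.3594] phi 10.33 toolz err [0.0013 0.0014 1.    ] d [ 0.1365  0.0466 -0.0994]
[np.float64(0.178), np.float64(-0.027), np.float64(0.124)] 0.599
[np.float64(0.176), np.float64(-0.037), np.float64(0.124)] 0.599
[np.float64(0.174), np.float64(-0.048), np.float64(0.124)] 0.599
[np.float64(0.171), np.float64(-0.058), np.float64(0.124)] 0.599
```

>>> servo_tool([
  {"dp": [0.178, -0.027, 0.124], "delta_rot": [0, 0, 0.6], "fingers": 0.8},
  {"dp": [0.176, -0.037, 0.124], "delta_rot": [0, 0, 0.6], "fingers": 0.8},
  {"dp": [0.174, -0.048, 0.124], "delta_rot": [0, 0, 0.6], "fingers": 0.8},
  {"dp": [0.171, -0.058, 0.124], "delta_rot": [0, 0, 0.6], "fingers": 0.8},
  {"dp": [0, 0, 0], "delta_rot": [0, 0, 0], "fingers": 0.8},
])

```text
clock: 3.65
position: [0.6418, -0.0476, 0.2556]
ee_rot: [-0.001, 1.0, -0.029, -0.003]
contact_force: [-1.1, 0.3, -2.0]
width: 0.0684
gripper_force: 0.0
```

```bash
python3 - <<'E'
from h import *
im,d,P,K,W=cam("wrist"); np.savez("w2.npz",im=im,P=P,K=K,W=W)
cv2.imwrite("pics/w2.png",cv2.resize(im[...,::-1],(800,600)))
E
```

```text
(no output)
```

View pics/w2.png

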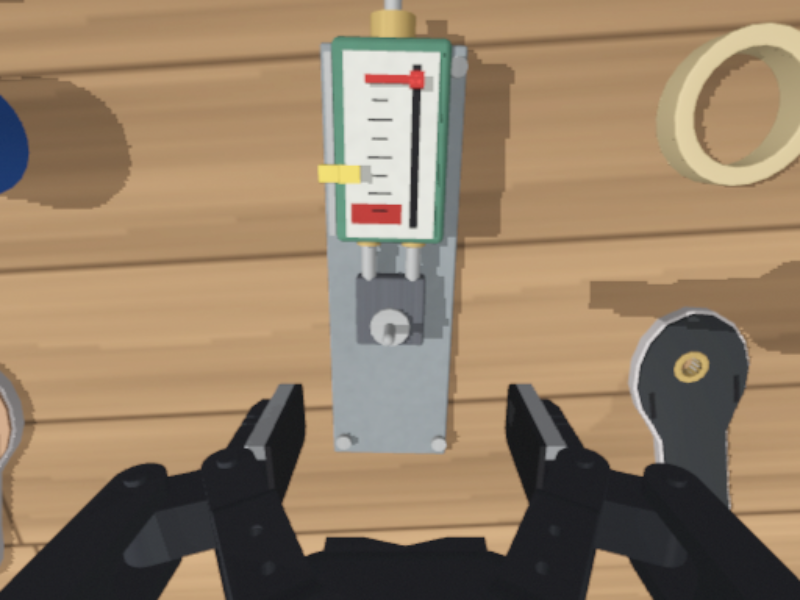

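The scale view shows the red pointer at about (385,78), the yellow marker at (345,174) and the red field at (377,214).

```bash
python3 - <<'E'
from h import *
z=np.load("w2.npz"); im,P,K,W=z["im"],z["P"],z["K"],z["W"]; s=1.5625
h=cv2.cvtColor(im,cv2.COLOR_RGB2HSV); I=np.zeros(im.shape[:2],bool); I[35:165,195:290]=1
red=I&((h[...,0]<8)|(h[...,0]>172))&(h[...,1]>150)&(h[...,2]>110)
yel=I&(h[...,0]>22)&(h[...,0]<34)&(h[...,1]>140)&(h[...,2]>120); yel[:90]=0
def pr(m,zz,n):
    v,u=np.nonzero(m); X=np.array([ray(a,b,zz,K,W)[:2] for a,b in zip(u,v)]); print(n,len(u),u.min(),u.max(),v.min(),v.max(),X.mean(0).round(4)); return X
r1=red.copy(); r1[80:]=0; r1[:,262:]=0; r2=red.copy(); r2[:110]=0
p=pr(r1,.056,"pointer"); mk=pr(yel,.056,"marker"); rf=pr(r2,.052,"redfield")
a=ray(334/s,452/s,.008,K,W); b=ray(447/s,452/s,.008,K,W); print(a,b,np.rad2deg(np.arctan2(*(b-a)[1::-1]))+90)
c=ray(332/s,42/s,.052,K,W);c2=ray(451/s,42/s,.052,K,W);d1=ray(338/s,240/s,.052,K,W);d2=ray(442/s,243/s,.052,K,W)
m=(c+c2)/2-(d1+d2)/2; print("housing",c,c2,d1,d2,"yaw",np.rad2deg(np.arctan2(m[1],m[0])),np.linalg.norm(m))
# red-field edges, marker edges along yaw
for yaw in(-3.4,-2.5):
  t=np.deg2rad(yaw); ax=np.array([np.cos(t),np.sin(t)])
  print(yaw,"travel to marker",(p@ax).mean()-(mk@ax).mean(), "minmax",(p@ax).mean()-((mk@ax).min()+(mk@ax).max())/2,"redfield start",(p@ax).mean()-(rf@ax).max())
for q in((389,325),(389,333),(389,339)): print(q,ray(q[0]/s,q[1]/s,.054,K,W),P[int(q[1]/s),int(q[0]/s)])
cv2.imwrite("pics/w2c.png",cv2.resize(im[160:235,200:300,::-1],(800,600),interpolation=0))
E
```

```text
pointer 137 234 261 48 52 [ 0.7617 -0.0437]Traceback (most recent call last):
  File "<stdin>", line 9, in <module>
  File "<stdin>", line 7, in pr
    return umr_minimum(a, axis, None, out, keepdims, initial, where)
ValueError: zero-size array to reduction operation minimum which has no identity
```

```bash
python3 - <<'E'
from h import *
z=np.load("w2.npz"); im,P,K,W=z["im"],z["P"],z["K"],z["W"]; s=1.5625
print(im[111,[206,212,220,228]],im[108:115,215].tolist())
I=np.zeros(im.shape[:2],bool); I[35:165,195:290]=1
f=im.astype(int); red=I&(f[...,0]>120)&(f[...,1]<80); yel=I&(f[...,0]>150)&(f[...,0]-f[...,2]>90)&(f[...,1]>120)
yel[:100]=0; yel[122:]=0; yel[:,:204]=0;yel[:,232:]=0
def pr(m,zz,n):
    v,u=np.nonzero(m); X=np.array([ray(a,b,zz,K,W)[:2] for a,b in zip(u,v)]); print(n,len(u),u.min(),u.max(),v.min(),v.max(),X.mean(0).round(4)); return X
r1=red.copy(); r1[80:]=0; r1[:,260:]=0; r2=red.copy(); r2[:110]=0
p=pr(r1,.056,"pointer"); mk=pr(yel,.056,"marker"); rf=pr(r2,.052,"redfield")
a=ray(334/s,452/s,.008,K,W); b=ray(447/s,452/s,.008,K,W); print(a,b,np.rad2deg(np.arctan2(*(b-a)[1::-1]))+90)
c=ray(332/s,42/s,.052,K,W);c2=ray(451/s,42/s,.052,K,W);d1=ray(338/s,240/s,.052,K,W);d2=ray(442/s,243/s,.052,K,W)
m=(c+c2)/2-(d1+d2)/2; print("housing",c,c2,d1,d2,"yaw",np.rad2deg(np.arctan2(m[1],m[0])),np.linalg.norm(m))
for yaw in(-3.4,-2.5):
  t=np.deg2rad(yaw); ax=np.array([np.cos(t),np.sin(t)])
  print(yaw,"travel to marker",(p@ax).mean()-(mk@ax).mean(), "minmax",(p@ax).mean()-((mk@ax).min()+(mk@ax).max())/2,"redfield start",(p@ax).mean()-(rf@ax).max())
for q in((389,325),(389,333),(389,339)): print(q,ray(q[0]/s,q[1]/s,.054,K,W),P[int(q[1]/s),int(q[0]/s)])
cv2.imwrite("pics/w2c.png",cv2.resize(im[160:235,200:300,::-1],(800,600),interpolation=0))
E
```

```text
[[242 224 119]
 [240 222 117]
 [241 223 118]
 [241 223 117]] [[239, 221, 117], [239, 221, 116], [239, 221, 116], [240, 221, 117], [240, 221, 117], [240, 222, 117], [241, 222, 117]]
pointer 129 234 259 48 52 [ 0.7617 -0.043 ]
marker 291 204 229 105 116 [ 0.7146 -0.0128]
redfield 337 226 255 131 142 [ 0.6907 -0.0325]
[0.49367605 0.02036373 0.008     ] [ 0.48858283 -0.0726533   0.008     ] -3.1341468311382243
housing [ 0.78112313 -0.01591997  0.052     ] [ 0.77751488 -0.07881405  0.052     ] [ 0.67600016 -0.00818785  0.052     ] [ 0.67065052 -0.07078578  0.052     ] yaw -4.251881079992119 0.10628618890405576
-3.4 travel to marker 0.04882855033542721 minmax 0.048533225421560355 redfield start 0.0666268659707232
-2.5 travel to marker 0.04839206080916669 minmax 0.04807443662680244 redfield start 0.0663838790838791
(389, 325) [ 0.62030776 -0.03533181  0.054     ] [ 0.61252377 -0.03303288  0.03328385]
(389, 333) [ 0.61483644 -0.03496054  0.054     ] [ 0.61304231 -0.0336803   0.04903503]
(389, 339) [ 0.61068935 -0.03467913  0.054     ] [ 0.61128769 -0.03370526  0.05279152]
```

View pics/w2c.png

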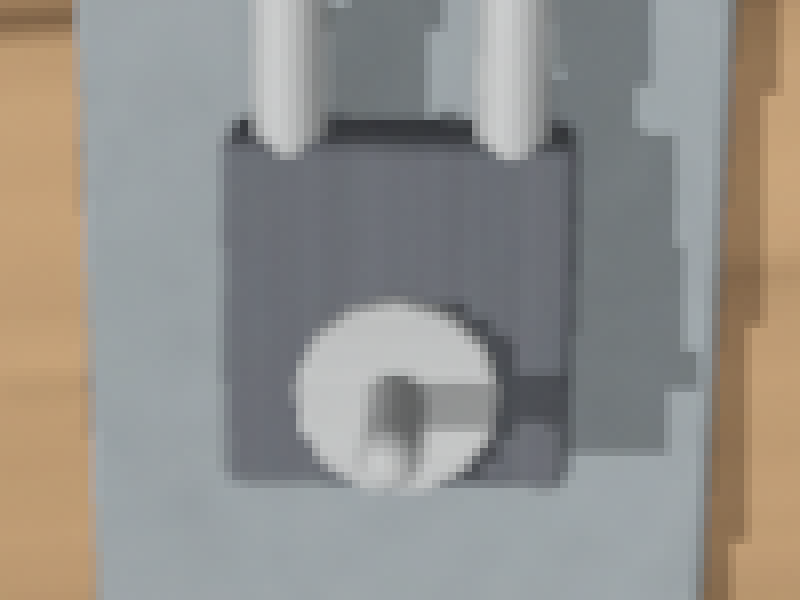

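The crop shows the collar centred at crop pixel (395,395) and the pin tip at (385,465). The marker sits about 48.4 mm of travel from rest.

```bash
python3 - <<'E'
from h import *
z=np.load("w2.npz"); K,W=z["K"],z["W"]
print("collar",ray(249.2,209.3,.030,K,W),"tip",ray(248.1,218,.053,K,W), "eye", ray(691/1.5625,367/1.5625,.012,K,W))
z=np.load("w1.npz"); print("collar w1",ray(351/1.5625,113/1.5625,.030,z["K"],z["W"]))
plan([0.4645,-0.2759,0.12],10.3)
E
```

```text
collar [ 0.6097031  -0.03401691  0.03      ] tip [ 0.60918965 -0.03367012  0.053     ] eye [ 0.55765813 -0.25924224  0.012     ]
collar w1 [ 0.6082873  -0.03280274  0.03      ]
tcp [ 0.6403 -0.0484  0.2577] phi -3.24 toolz err [0.0056 0.0012 1.    ] d [-0.1758 -0.2275 -0.1377]
[np.float64(-0.116), np.float64(0.169), np.float64(0.098)] -0.338
[np.float64(-0.122), np.float64(0.165), np.float64(0.098)] -0.338
[np.float64(-0.127), np.float64(0.161), np.float64(0.098)] -0.338
[np.float64(-0.133), np.float64(0.157), np.float64(0.098)] -0.338
[np.float64(-0.138), np.float64(0.152), np.float64(0.098)] -0.338
[np.float64(-0.143), np.float64(0.147), np.float64(0.098)] -0.338
[np.float64(-0.148), np.float64(0.142), np.float64(0.098)] -0.338
```

>>> servo_tool([
  {"dp": [-0.116, 0.169, 0.098], "delta_rot": [0, 0, -0.34], "fingers": 0.8},
  {"dp": [-0.122, 0.165, 0.098], "delta_rot": [0, 0, -0.34], "fingers": 0.8},
  {"dp": [-0.127, 0.161, 0.098], "delta_rot": [0, 0, -0.34], "fingers": 0.8},
  {"dp": [-0.133, 0.157, 0.098], "delta_rot": [0, 0, -0.34], "fingers": 0.8},
  {"dp": [-0.138, 0.152, 0.098], "delta_rot": [0, 0, -0.34], "fingers": 0.8},
])

```text
clock: 4.2
position: [0.5124, -0.2129, 0.1638]
ee_rot: [0.001, 0.998, 0.056, 0.001]
contact_force: [0.0, 0.2, -0.9]
width: 0.0682
gripper_force: 0.0
```

>>> servo_tool([
  {"dp": [-0.143, 0.147, 0.098], "delta_rot": [0, 0, -0.34], "fingers": 0.8},
  {"dp": [-0.148, 0.142, 0.098], "delta_rot": [0, 0, -0.34], "fingers": 0.8},
  {"dp": [0, 0, 0], "delta_rot": [0, 0, 0], "fingers": 0.8},
  {"dp": [0, 0, 0], "delta_rot": [0, 0, 0], "fingers": 0.8},
])

```text
clock: 4.6
position: [0.463, -0.2773, 0.1245]
ee_rot: [-0.0, 0.996, 0.088, 0.0]
contact_force: [0.8, 0.7, -0.8]
width: 0.0681
gripper_force: 0.0
```

```bash
python3 - <<'E'
from h import *
im,d,P,K,W=cam("wrist"); np.savez("w3.npz",im=im,P=P,K=K,W=W)
cv2.imwrite("pics/w3.png",cv2.resize(im[...,::-1],(800,600)))
plan([0.4645,-0.2759,0.072],10.3)
E
```

```text
tcp [ 0.464  -0.2769  0.1248] phi 10.15 toolz err [-1.6e-03 -8.0e-04  1.0e+00] d [ 0.0005  0.001  -0.0528]
[np.float64(0.002), np.float64(-0.002), np.float64(0.132)] -0.013
[np.float64(0.002), np.float64(-0.002), np.float64(0.132)] -0.013
```

View pics/w3.png

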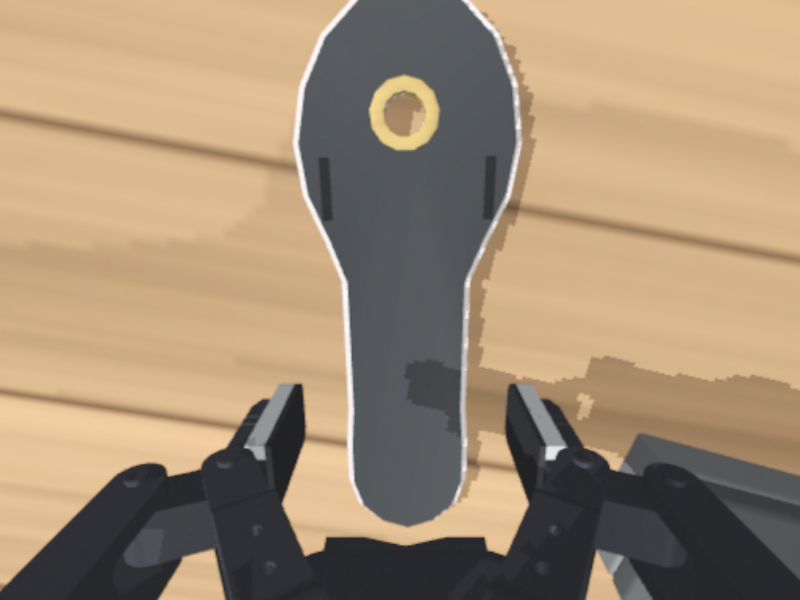

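The picture shows the sole centred between the fingers, with the eyelet at (404,113). The whetstone is at lower right, so I'll check clearance before descending.

```bash
python3 - <<'E'
from h import *
z=np.load("w3.npz"); P,K,W=z["P"],z["K"],z["W"]; T=pose()
e=ray(404/1.5625,113/1.5625,.012,K,W); L=(e-T[:3,3])@T[:3,:3]; print("eye",e,"tool",L)
for u in (340,352,460,468): 
  q=ray(u/1.5625,400/1.5625,.012,K,W); print(u,((q-T[:3,3])@T[:3,:3]).round(4))
t=np.load("top.npz")["P"].reshape(-1,3); Q=(t-T[:3,3])@T[:3,:3]
k=(t[:,2]>.02)&(t[:,2]<.06)&(abs(Q[:,0])<.16)&(Q[:,1]>.03)&(Q[:,1]<.25); print(k.sum(),Q[k].min(0),Q[k].max(0)); k&=abs(Q[:,0])<.045;print(k.sum(),Q[k].min(0) if k.any() else"")
E
```

```text
eye [ 0.55759125 -0.25970296  0.012     ] tool [ 0.094994   -0.00051837  0.11299515]
340 [-0.0247 -0.0296  0.1128]
352 [-0.0247 -0.0242  0.1128]
460 [-0.0247  0.0246  0.1128]
468 [-0.0247  0.0282  0.1128]
1172 [-0.15315745  0.0960046   0.07139849] [0.12473582 0.24996046 0.10447114]
0
```

>>> servo_tool([
  {"dp": [0, 0, 0.11], "delta_rot": [0, 0, 0], "fingers": 0.8},
  {"dp": [0, 0, 0.11], "delta_rot": [0, 0, 0], "fingers": 0.8},
  {"dp": [0, 0, 0.03], "delta_rot": [0, 0, 0], "fingers": 0.8},
  {"dp": [0, 0, 0], "delta_rot": [0, 0, 0], "fingers": 0.8},
  {"dp": [0, 0, 0], "delta_rot": [0, 0, 0], "fingers": 0.8},
], force=80)

```text
clock: 5.15
position: [0.465, -0.277, 0.0746]
ee_rot: [0.001, 0.996, 0.089, 0.001]
contact_force: [0.1, -0.2, 0.1]
width: 0.0682
gripper_force: 0.0
```

```bash
python3 - <<'E'
from h import *
s=readout.get_state(); print(s["contact_force"],s["width"],s["position"])
E
```

```text
[ 0.09221696 -0.20100773  0.08957107] 0.06817114075386772 [ 0.46502644 -0.2769594   0.07459015]
```

>>> servo_tool([
  {"dp": [0, 0, 0.015], "delta_rot": [0, 0, 0], "fingers": 0.8},
  {"dp": [0, 0, 0], "delta_rot": [0, 0, 0], "fingers": 0.5},
  {"dp": [0, 0, 0], "delta_rot": [0, 0, 0], "fingers": 0.5},
  {"dp": [0, 0, 0], "delta_rot": [0, 0, 0], "fingers": 0.4},
  {"dp": [0, 0, 0], "delta_rot": [0, 0, 0], "fingers": 0.4},
], force=80)

```text
clock: 5.65
position: [0.4643, -0.2773, 0.0716]
ee_rot: [0.0, 0.996, 0.089, 0.001]
contact_force: [-0.2, 0.7, 5.6]
width: 0.0515
gripper_force: 83.6
```

>>> servo_tool([
  {"dp": [0, 0, 0], "delta_rot": [0, 0, 0], "fingers": 0.4},
  {"dp": [0, 0, 0], "delta_rot": [0, 0, 0], "fingers": 0.4},
  {"dp": [0, 0, 0], "delta_rot": [0, 0, 0], "fingers": 0.4},
])

```text
clock: 5.95
position: [0.4643, -0.2773, 0.0716]
ee_rot: [0.0, 0.996, 0.089, 0.001]
contact_force: [-0.6, 2.1, 5.0]
width: 0.0514
gripper_force: 83.6
```

>>> servo_tool([
  {"dp": [0, 0, -0.05], "delta_rot": [0, 0, 0], "fingers": 0.4},
  {"dp": [0, 0, -0.1], "delta_rot": [0, 0, 0], "fingers": 0.4},
  {"dp": [0, 0, -0.15], "delta_rot": [0, 0, 0], "fingers": 0.4},
  {"dp": [0, 0, -0.1], "delta_rot": [0, 0, 0], "fingers": 0.4},
  {"dp": [0, 0, 0], "delta_rot": [0, 0, 0], "fingers": 0.4},
])

```text
clock: 6.45
position: [0.4655, -0.2784, 0.1537]
ee_rot: [0.002, 0.996, 0.089, 0.003]
contact_force: [1.4, -0.8, -1.7]
width: 0.0517
gripper_force: 83.8
```

```bash
python3 - <<'E'
from h import *
T=pose(); im,d,P,K,W=cam("wrist"); np.savez("w4.npz",im=im,P=P,K=K,W=W,T=T)
cv2.imwrite("pics/w4.png",cv2.resize(im[...,::-1],(800,600)))
# sole plane in tool frame: dark pixels in upper region
Q=(P-T[:3,3])@T[:3,:3]
m=np.isfinite(Q[...,2])&(Q[...,2]<.12)&(Q[...,0]>.025)&(abs(Q[...,1])<.04)
A=Q[m]; A=A[A[:,2]>.03]; print(len(A),A.min(0),A.max(0))
c,*_=np.linalg.lstsq(np.c_[A[:,0],A[:,1],np.ones(len(A))],A[:,2],rcond=None); r=A[:,2]-np.c_[A[:,0],A[:,1],np.ones(len(A))]@c
print("plane z=",c,"std",r.std()); print(T.round(4).tolist())
s=readout.get_state(); print(s["width"],s["gripper_force"],s["contact_force"])
E
```

```text
36506 [ 0.02500663 -0.03998003  0.05766159] [0.11847938 0.03999967 0.07372053]
plane z= [0.00323416 0.00051571 0.06082589] std 0.0010071615788504952
[[0.9842, 0.1768, 0.0055, 0.4655], [0.1768, -0.9842, -0.0043, -0.2784], [0.0047, 0.0052, -1.0, 0.1537], [0.0, 0.0, 0.0, 1.0]]
0.051729576503338155 83.82463216781616 [ 0.78196639 -0.22628432 -1.8025612 ]
```

View pics/w4.png

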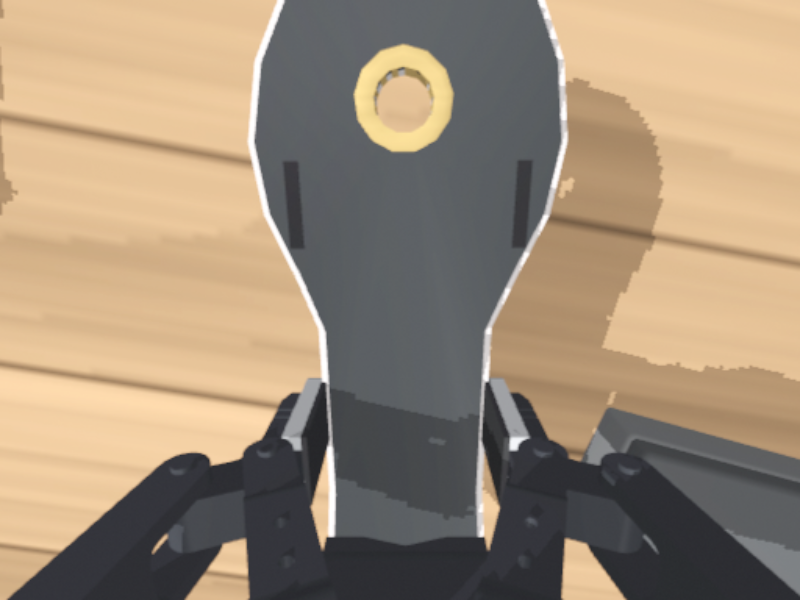

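The sole is gripped and level, with the eyelet at (404,98). Now I'll bring the eyelet over the pin.

```bash
cat >> h.py <<'E'
PIN=np.array([.609,-.0338])
def eye_in_tool(u,v,K,W,T,zt=.061):
    d=T[:3,:3].T@W[:3,:3]@np.array([(u-K[0,2])/K[0,0],(v-K[1,2])/K[1,1],1]); o=T[:3,:3].T@(W[:3,3]-T[:3,3])
    return o+d*(zt-o[2])/d[2]
E
python3 - <<'E'
from h import *
z=np.load("w4.npz"); im=z["im"].astype(int)
m=((im[...,0]-im[...,2])>60)&(im[...,0]>150); m[:25]=0;m[102:]=0; m[:,:222]=0;m[:,296:]=0
# brass ring component
n,l,st,ce=cv2.connectedComponentsWithStats(m.astype(np.uint8)); i=1+np.argmax(st[1:,4]); print(st[i],ce[i])
u=st[i][0]+(st[i][2]-1)/2; v=st[i][1]+(st[i][3]-1)/2
e=eye_in_tool(u,v,z["K"],z["W"],z["T"]); print("eye tool",e)
f=np.deg2rad(-3.5); c,s=np.cos(f),np.sin(f)
t=PIN-np.array([c*e[0]+s*e[1],s*e[0]-c*e[1]]); plan([t[0],t[1],.155],-3.5,7)
E
```

```text
[ 226   28   64   69 3238] [258.0407659   63.20938851]
eye tool [ 0.09561044 -0.00107647  0.061     ]
tcp [ 0.4645 -0.2777  0.152 ] phi 10.18 toolz err [-0.0024 -0.0027  1.    ] d [0.049  0.2487 0.003 ]
[np.float64(0.066), np.float64(-0.169), np.float64(-0.002)] 0.341
[np.float64(0.06), np.float64(-0.171), np.float64(-0.002)] 0.341
[np.float64(0.054), np.float64(-0.173), np.float64(-0.002)] 0.341
[np.float64(0.048), np.float64(-0.174), np.float64(-0.002)] 0.341
[np.float64(0.042), np.float64(-0.176), np.float64(-0.002)] 0.341
[np.float64(0.036), np.float64(-0.177), np.float64(-0.002)] 0.341
[np.float64(0.03), np.float64(-0.178), np.float64(-0.002)] 0.341
```

>>> servo_tool([
  {"dp": [0.066, -0.169, -0.004], "delta_rot": [0, 0, 0.34], "fingers": 0.4},
  {"dp": [0.06, -0.171, -0.004], "delta_rot": [0, 0, 0.34], "fingers": 0.4},
  {"dp": [0.054, -0.173, -0.004], "delta_rot": [0, 0, 0.34], "fingers": 0.4},
  {"dp": [0.048, -0.174, -0.004], "delta_rot": [0, 0, 0.34], "fingers": 0.4},
  {"dp": [0.042, -0.176, -0.002], "delta_rot": [0, 0, 0.34], "fingers": 0.4},
])

```text
clock: 7.0
position: [0.4979, -0.0979, 0.1527]
ee_rot: [-0.001, 1.0, 0.003, -0.001]
contact_force: [-0.4, -0.5, -1.4]
width: 0.0519
gripper_force: 83.9
```

>>> servo_tool([
  {"dp": [0.036, -0.177, 0], "delta_rot": [0, 0, 0.34], "fingers": 0.4},
  {"dp": [0.03, -0.178, 0], "delta_rot": [0, 0, 0.34], "fingers": 0.4},
  {"dp": [0, 0, 0], "delta_rot": [0, 0, 0], "fingers": 0.4},
  {"dp": [0, 0, 0], "delta_rot": [0, 0, 0], "fingers": 0.4},
  {"dp": [0, 0, 0], "delta_rot": [0, 0, 0], "fingers": 0.4},
])

```text
clock: 7.5
position: [0.512, -0.0292, 0.1533]
ee_rot: [0.0, 1.0, -0.03, -0.001]
contact_force: [0.4, -0.9, -2.2]
width: 0.0517
gripper_force: 84.0
```

```bash
python3 - <<'E'
from h import *
T=pose(); im,d,P,K,W=cam("wrist"); np.savez("w5.npz",im=im,P=P,K=K,W=W,T=T)
cv2.imwrite("pics/w5.png",cv2.resize(im[:130,170:345,::-1],(800,594),interpolation=cv2.INTER_CUBIC))
f=np.deg2rad(-3.5); c,s=np.cos(f),np.sin(f); e=[.0956,-.0011]
t=PIN-np.array([c*e[0]+s*e[1],s*e[0]-c*e[1]]); plan([t[0],t[1],T[2,3]],-3.5,1)
p=PIN.tolist()+[.053]; q=W[:3,:3].T@(np.array(p)-W[:3,3]); print("pin tip expected px",K[0,0]*q[0]/q[2]+K[0,2],K[1,1]*q[1]/q[2]+K[1,2])
E
```

```text
tcp [ 0.5121 -0.0295  0.1535] phi -3.5 toolz err [ 1.4e-03 -2.0e-04  1.0e+00] d [ 0.0014  0.0004 -0.0002]
[np.float64(0.007), np.float64(-0.003), np.float64(0.001)] -0.0
pin tip expected px 257.6397830591113 67.71020658033552
```

View pics/w5.png

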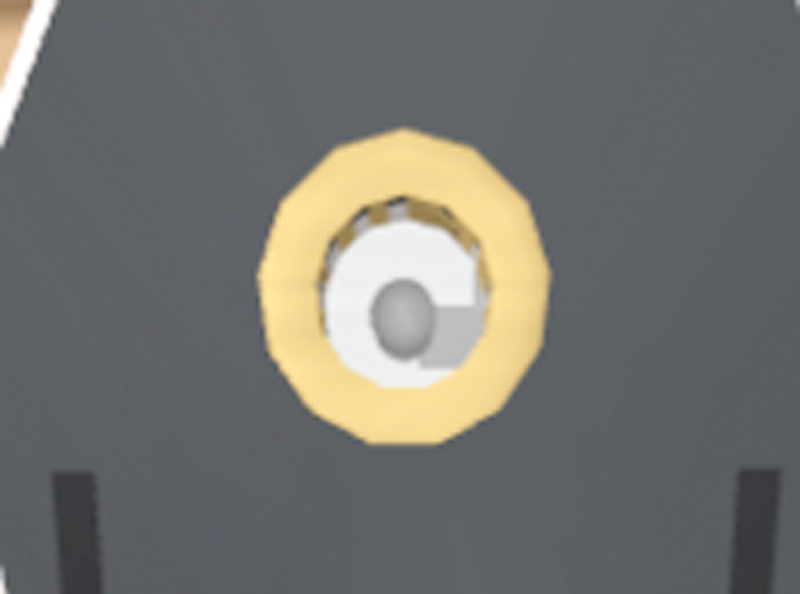

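The pin shows through the eyelet, nearly centred, at crop pixel (403,320). Its row puts the pin about 1.3 mm short of my estimate, so the current position is right and I'll descend from here.

>>> servo_tool([
  {"dp": [0, 0, 0.06], "delta_rot": [0, 0, 0], "fingers": 0.4},
  {"dp": [0, 0, 0.06], "delta_rot": [0, 0, 0], "fingers": 0.4},
  {"dp": [0, 0, 0.06], "delta_rot": [0, 0, 0], "fingers": 0.4},
  {"dp": [0, 0, 0.03], "delta_rot": [0, 0, 0], "fingers": 0.4},
  {"dp": [0, 0, 0], "delta_rot": [0, 0, 0], "fingers": 0.4},
])

```text
clock: 8.05
position: [0.5117, -0.0286, 0.1106]
ee_rot: [-0.0, 1.0, -0.03, -0.002]
contact_force: [-0.4, -0.3, -1.4]
width: 0.0516
gripper_force: 83.9
```

>>> servo_tool([
  {"dp": [0, 0, 0], "delta_rot": [0, 0, 0], "fingers": 0.4},
  {"dp": [0, 0, 0], "delta_rot": [0, 0, 0], "fingers": 0.4},
])

```text
clock: 8.25
position: [0.513, -0.0286, 0.1124]
ee_rot: [0.0, 1.0, -0.03, 0.001]
contact_force: [0.0, 0.5, -2.2]
width: 0.0516
gripper_force: 83.9
```

```bash
python3 - <<'E'
from h import *
T=pose(); im,d,P,K,W=cam("wrist")
cv2.imwrite("pics/w6.png",cv2.resize(im[:130,170:345,::-1],(800,594),interpolation=cv2.INTER_CUBIC))
print(T[:3,3], readout.get_state()["contact_force"])
E
```

```text
[ 0.51303575 -0.02861823  0.11244718] [ 0.41000619  0.14409703 -1.39238606]
```

View pics/w6.png

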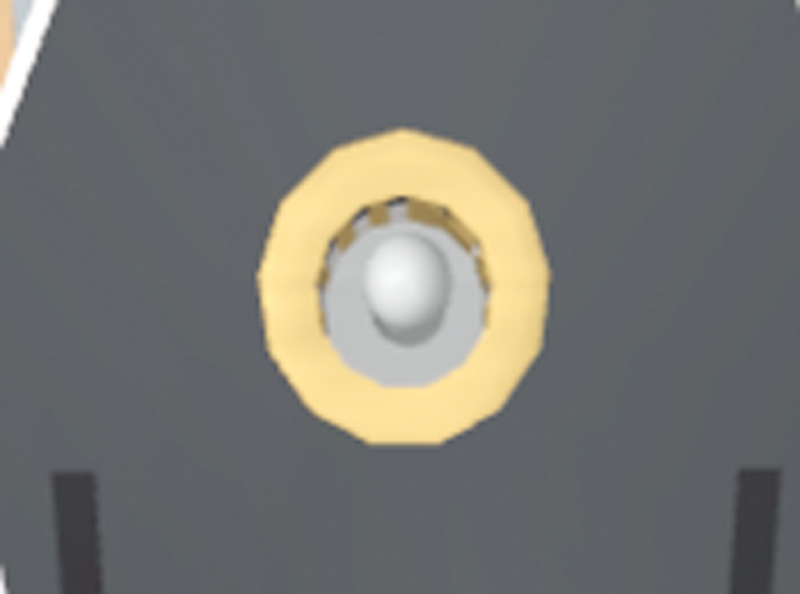

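The pin tip is now inside the eyelet, centred, at about (405,285). I'll go down the last 10 mm gently.

>>> servo_tool([
  {"dp": [0, 0, 0.02], "delta_rot": [0, 0, 0], "fingers": 0.4},
  {"dp": [0, 0, 0.015], "delta_rot": [0, 0, 0], "fingers": 0.4},
  {"dp": [0, 0, 0.005], "delta_rot": [0, 0, 0], "fingers": 0.4},
  {"dp": [0, 0, 0], "delta_rot": [0, 0, 0], "fingers": 0.4},
  {"dp": [0, 0, 0], "delta_rot": [0, 0, 0], "fingers": 0.4},
])

```text
clock: 8.8
position: [0.5126, -0.0286, 0.1041]
ee_rot: [-0.0, 1.0, -0.03, 0.0]
contact_force: [-0.3, -0.3, -1.2]
width: 0.0517
gripper_force: 84.0
```

>>> servo_tool([
  {"dp": [0, 0, 0.005], "delta_rot": [0, 0, 0], "fingers": 0.4},
  {"dp": [0, 0, 0], "delta_rot": [0, 0, 0], "fingers": 0.4},
])

```text
clock: 9.0
position: [0.5126, -0.0286, 0.103]
ee_rot: [-0.0, 1.0, -0.03, -0.0]
contact_force: [-0.2, -0.6, -1.1]
width: 0.0519
gripper_force: 84.0
```

>>> servo_tool([
  {"dp": [0, 0, 0.005], "delta_rot": [0, 0, 0], "fingers": 0.4},
  {"dp": [0, 0, 0], "delta_rot": [0, 0, 0], "fingers": 0.4},
])

```text
clock: 9.2
position: [0.5126, -0.0286, 0.102]
ee_rot: [-0.0, 1.0, -0.03, -0.0]
contact_force: [0.2, -0.1, -1.2]
width: 0.0519
gripper_force: 83.9
```

>>> servo_tool([
  {"dp": [0, 0, 0.005], "delta_rot": [0, 0, 0], "fingers": 0.4},
  {"dp": [0, 0, 0], "delta_rot": [0, 0, 0], "fingers": 0.4},
])

```text
clock: 9.4
position: [0.5126, -0.0286, 0.1011]
ee_rot: [-0.0, 1.0, -0.03, 0.0]
contact_force: [-0.4, -0.2, 0.8]
width: 0.0518
gripper_force: 84.1
```

>>> servo_tool([
  {"dp": [0, 0, 0.005], "delta_rot": [0, 0, 0], "fingers": 0.4},
  {"dp": [0, 0, 0], "delta_rot": [0, 0, 0], "fingers": 0.4},
])

```text
clock: 9.6
position: [0.5127, -0.0286, 0.1003]
ee_rot: [-0.0, 1.0, -0.03, 0.0]
contact_force: [-1.5, 1.3, 1.8]
width: 0.0519
gripper_force: 84.3
```

The sole is seated on the collar; the vertical force went from -1.2 N to about +1.8 N. Now the pull, in stages.

>>> servo_tool([
  {"dp": [-0.02, 0, 0], "delta_rot": [0, 0, 0], "fingers": 0.4},
  {"dp": [-0.03, 0, 0], "delta_rot": [0, 0, 0], "fingers": 0.4},
  {"dp": [-0.03, 0, 0], "delta_rot": [0, 0, 0], "fingers": 0.4},
  {"dp": [-0.02, 0, 0], "delta_rot": [0, 0, 0], "fingers": 0.4},
  {"dp": [0, 0, 0], "delta_rot": [0, 0, 0], "fingers": 0.4},
], force=100)

```text
clock: 10.1
position: [0.4954, -0.0276, 0.1011]
ee_rot: [0.0, 1.0, -0.03, 0.004]
contact_force: [6.5, 2.5, -1.3]
width: 0.0508
gripper_force: 107.6
```

>>> servo_tool([
  {"dp": [-0.03, 0, 0], "delta_rot": [0, 0, 0], "fingers": 0.4},
  {"dp": [-0.03, 0, 0], "delta_rot": [0, 0, 0], "fingers": 0.4},
  {"dp": [-0.03, 0, 0], "delta_rot": [0, 0, 0], "fingers": 0.4},
  {"dp": [0, 0, 0], "delta_rot": [0, 0, 0], "fingers": 0.4},
  {"dp": [0, 0, 0], "delta_rot": [0, 0, 0], "fingers": 0.4},
])

```text
clock: 10.6
position: [0.4796, -0.0265, 0.1015]
ee_rot: [0.0, 1.0, -0.03, 0.006]
contact_force: [9.7, 2.9, -2.1]
width: 0.0509
gripper_force: 107.5
```

```bash
cat > meas.py <<'E'
from h import *
import sys
s=readout.get_state(); print(s["position"].round(4),s["contact_force"].round(1),s["clock"])
t=np.deg2rad(-3.5); ax=np.array([np.cos(t),np.sin(t)])
for n,zoom in(("top",1),("scene",1)):
    im,d,P,K,W=cam(n); np.savez(f"{n}_now.npz",im=im,K=K,W=W)
    f=im.astype(int)
    v,u=np.mgrid[0:384,0:512]
    # project scale area to plane z=.056
    D=np.stack([(u-K[0,2])/K[0,0],(v-K[1,2])/K[1,1],np.ones_like(u)],-1)@W[:3,:3].T
    X=W[:3,3]+D*((.056-W[2,3])/D[...,2])[...,None]
    loc=(X[...,:2]-PIN); lx=loc@ax; ly=loc@np.array([-ax[1],ax[0]])
    A=(lx>.055)&(lx<.18)
    red=A&(abs(ly)<.02)&(f[...,0]>110)&(f[...,0]-f[...,1]>70)&(f[...,0]-f[...,2]>60)
    yel=A&(ly>.008)&(ly<.05)&(f[...,0]>140)&(f[...,0]-f[...,2]>70)&(f[...,1]>f[...,0]*.8)
    red&=lx>.09
    print(n,"red",red.sum(),lx[red].mean(),ly[red].mean(),"yel",yel.sum(),lx[yel].mean(),ly[yel].mean(),"diff",lx[red].mean()-lx[yel].mean())
E
python3 meas.py
```

```text
[ 0.4796 -0.0265  0.1015] [ 9.7  2.9 -2.1] 10.6
top red 12 0.12295765697161992 -0.007256028770346052 yel 24 0.10350247008228051 0.02817069690808698 diff 0.019455186889339407
scene red 6 0.12092713601882264 -0.015136924730677723 yel 28 0.10248159457874094 0.027367109750667994 diff 0.018445541440081703
```

Travel so far is about 29 mm, and force and cameras agree. About 19.5 mm remains.

>>> servo_tool([
  {"dp": [-0.02, 0, 0.002], "delta_rot": [0, 0, 0], "fingers": 0.4},
  {"dp": [-0.03, 0, 0.003], "delta_rot": [0, 0, 0], "fingers": 0.4},
  {"dp": [-0.03, 0, 0], "delta_rot": [0, 0, 0], "fingers": 0.4},
  {"dp": [0, 0, 0], "delta_rot": [0, 0, 0], "fingers": 0.4},
  {"dp": [0, 0, 0], "delta_rot": [0, 0, 0], "fingers": 0.4},
])

```text
clock: 11.2
position: [0.4656, -0.0256, 0.101]
ee_rot: [0.0, 1.0, -0.03, 0.009]
contact_force: [12.2, 4.4, -2.4]
width: 0.051
gripper_force: 107.5
```

```bash
python3 meas.py
```

```text
[ 0.4656 -0.0256  0.101 ] [12.2  4.4 -2.4] 11.2
top red 12 0.10926110246559324 -0.005311874073942464 yel 25 0.10169983447858273 0.027764093652916835 diff 0.0075612679870105115
scene red 6 0.10746149712921961 -0.014676710731025023 yel 28 0.10248159457874094 0.027367109750667994 diff 0.004979902550478671
```

>>> servo_tool([
  {"dp": [-0.015, 0, 0], "delta_rot": [0, 0, 0], "fingers": 0.4},
  {"dp": [-0.015, 0, 0], "delta_rot": [0, 0, 0], "fingers": 0.4},
  {"dp": [0, 0, 0], "delta_rot": [0, 0, 0], "fingers": 0.4},
  {"dp": [0, 0, 0], "delta_rot": [0, 0, 0], "fingers": 0.4},
  {"dp": [0, 0, 0], "delta_rot": [0, 0, 0], "fingers": 0.4},
])

```text
clock: 11.8
position: [0.4603, -0.0253, 0.1011]
ee_rot: [0.0, 1.0, -0.03, 0.009]
contact_force: [14.5, 5.5, -1.7]
width: 0.0511
gripper_force: 107.5
```

```bash
python3 meas.py; python3 - <<'E'
from h import *
z=np.load("top_now.npz"); s=np.load("scene_now.npz")
a=cv2.resize(z["im"][125:200,240:295],(440,600),interpolation=cv2.INTER_CUBIC); b=s["im"]
b=cv2.resize(b[185:240,215:248],(360,600),interpolation=cv2.INTER_CUBIC)
cv2.imwrite("pics/fin.png",np.hstack([a,b])[...,::-1])
# weighted (sub-pixel) colour centroids
t=np.deg2rad(-3.5); ax=np.array([np.cos(t),np.sin(t)]); nrm=np.array([-ax[1],ax[0]])
for n in("top_now","scene_now"):
    z=np.load(n+".npz"); im,K,W=z["im"].astype(float),z["K"],z["W"]; v,u=np.mgrid[0:384,0:512]
    D=np.stack([(u-K[0,2])/K[0,0],(v-K[1,2])/K[1,1],np.ones_like(u)],-1)@W[:3,:3].T
    X=(W[:3,3]+D*((.056-W[2,3])/D[...,2])[...,None])[...,:2]-PIN; lx=X@ax; ly=X@nrm
    r=np.clip(im[...,0]-im[...,1]-25,0,None)*((abs(ly)<.014)&(abs(lx-.103)<.0125))
    y=np.clip(np.minimum(im[...,0],im[...,1])-im[...,2]-35,0,None)*((ly>.016)&(ly<.036)&(abs(lx-.103)<.02))
    print(n,"weighted diff",(r*lx).sum()/r.sum()-(y*lx).sum()/y.sum())
E
```

```text
[ 0.4603 -0.0253  0.1011] [14.5  5.5 -1.7] 11.8
top red 11 0.1034455853935778 -0.0037390176252154804 yel 25 0.10325017920167257 0.02856133866502624 diff 0.0001954061919052369
scene red 5 0.10269449497778327 -0.01000294906113706 yel 28 0.10248159457874094 0.027367109750667994 diff 0.00021290039904232894
top_now weighted diff 0.0006211477196505361
scene_now weighted diff -0.0019673598962076794
```

View pics/fin.png

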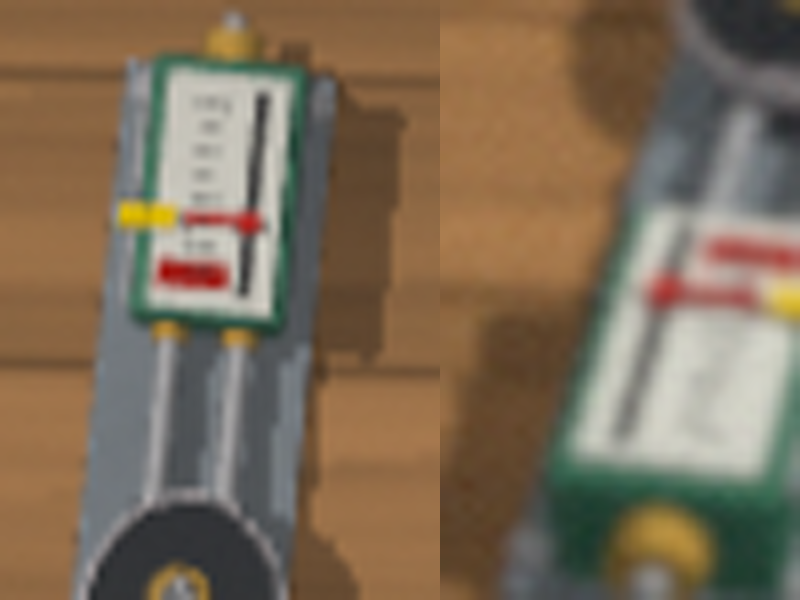

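The pointer is level with the marker in both views. I'll let it settle, then check the sole's level and seating before handing in.

>>> servo_tool([
  {"dp": [0, 0, 0], "delta_rot": [0, 0, 0], "fingers": 0.4},
  {"dp": [0, 0, 0], "delta_rot": [0, 0, 0], "fingers": 0.4},
  {"dp": [0, 0, 0], "delta_rot": [0, 0, 0], "fingers": 0.4},
])

```text
clock: 12.2
position: [0.4604, -0.0253, 0.1011]
ee_rot: [0.0, 1.0, -0.03, 0.009]
contact_force: [13.5, 5.5, -1.4]
width: 0.051
gripper_force: 107.5
```

```bash
python3 - <<'E'
from h import *
im,d,P,K,W=cam("wrist"); T=pose(); Q=(P-T[:3,3])@T[:3,:3]
m=np.isfinite(Q[...,2])&(Q[...,2]<.08)&(Q[...,0]>.03)&(Q[...,0]<.08)&(abs(Q[...,1])<.025)
A=P[m]; c,*_=np.linalg.lstsq(np.c_[A[:,:2],np.ones(len(A))],A[:,2],rcond=None)
print("slope",c[:2],"top z near eye",c@np.array([.556,-.031,1]),"underside",c@np.array([.556,-.031,1])-.012)
E
python3 meas.py
```

```text
slope [8.76978849e-03 3.93759839e-05] top z near eye 0.041016163889211546 underside 0.029016163889211546
[ 0.4604 -0.0253  0.1011] [13.5  4.7 -2.8] 12.25
top red 12 0.10359733523749572 -0.004941019323234219 yel 25 0.10169983447858273 0.027764093652916835 diff 0.0018975007589129844
scene red 3 0.10219981856882188 -0.014663312675414895 yel 28 0.10248159457874094 0.027367109750667994 diff -0.00028177600991906304
```

Everything checks: slope is 0.009 rad, the underside is at the collar to within 1 mm, and the pointer is steady at the marker.

```bash
python3 -c "
from rig import manip; print(manip.sign_off())"
```

```text
the job is handed in; nothing more can be done
None
```

The job is handed in with the sole still gripped under load: the eyelet is seated on the pin's collar, the sole is level to about 0.01 rad, and the pointer is within about 2 mm of the yellow marker at about 13.5 N pull; sign-off returned no verdict.

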